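# Flip the guarded red switch with the bent rod

### The arm

A 7-joint arm with a two-finger parallel gripper is mounted at the origin on the work surface. World frame = base frame: x ahead of the robot, y to its left, z up, the work surface at z = 0. Lengths are in m, angles in rad, forces in N, time in s.
With the tool pointing down it reaches from about 0.425 to 0.875 m from the base axis. Payload 4.7 kg.
Tool frame: the origin (TCP) lies on the front face of the gripper's body, between the roots of the fingers; the fingertips stand 70 mm ahead of it and the grasp point (between the pads) lies 51 mm ahead of it (r.hold_point_z is the distance from the TCP to the grasp point, in m); z points along the fingers, y is the direction in which the jaws open and shut (so a half turn about z gives the same grasp; the last joint's range is limited). The gripper opens to 87 mm and grips with 3 to 60 N. Pads are 19 mm wide; open, the fingers measure 117 mm over their backs; the gripper's body (75 mm by 190 mm) begins 51 mm behind the grasp point.
Start: joints at [1.181, 0.321, -0.07, 1.45, 0.023, 1.371, -0.057], TCP at [0.255, -0.598, 0.292] pointing down, gripper open.
Joint ranges: [-2.86, 2.86], [-0.3, 2.09], [-1.38, 1.24], [0.06, 2.45], [-1.56, 4.7], [0.09, 2.05], [-2.69, 2.69]. Speed limits (rad/s): [2.57, 2.57, 3.14, 3.14, 3.14, 3.14, 3.14].

### API

Orientations are given as a unit quaternion [x, y, z, w].
In Python, from station import r gives the robot as it stands.
- The arm moves only by the tool arm_command, never from a script. Its arguments are lists of equal length, an entry for each row: "dp": the shift along the world's x, y, z in mm, a list of three; "spin": the turn about the world's z in degrees; "hand": the closure in counts, from 0 (fully open) to 255 (shut). In form: {"dp": [[x, y, z], ...], "spin": [spin, ...], "hand": [hand, ...]}. A call has 1 to 12 rows; each row shifts and turns the pose as measured when the row begins; what a row does not reach is not made up. A row lasts 1/12 s, in which the tool goes at most 41.7 mm and 7.16 degrees, less where a joint would pass 70% of its speed; a pose out of reach is approached as far as the arm can. A call with a gripper value outside its range is refused whole. The fingers move at their own pace and stop on an object; "squeeze" is the grip in N (left out, the last holds). Time passes only in rows, so rows that do not move let the fingers close. It gives the time, the measured TCP pose, the force and the opening at its end, in the units of the state.
- r.get_obs(): the state, without advancing time (a new reading comes with each control period).
- r.camera(name): name is "side" or "top" or "wrist"; returns the picture (400x640x3 uint8, blue, green, red); there is no depth.
- r.camera_info(name): a dict with "mtx" (3x3 intrinsics, pixels), "dist" ([k1, k2, p1, p2, k3] as OpenCV has them; the pictures are not rectified), "extrinsics" (4x4, takes a point from world to camera coordinates). Camera axes: x right, y up, looking along -z (the intrinsics and any distortion apply to the point x, -y, -z); pixel columns grow to the right and rows downward; lengths in m; the calibration is good to about 2 mm. A picture is of the moment at which its call begins: read the wrist's pose just before it. camera_info takes no time and is no camera call; for the wrist camera it gives the pose at the moment of the call.
- r.sign_off(): hands the job in, once; it reports no verdict.
Trained networks look in the newest picture that a camera, given by its name, has taken for a name from the list of things; names that differ only in an ending like _2 or _b are one class to them, and where a whole thing is asked for, a point or a joint stands for the part that bears it (a point fixed in the world has none). Each returns a list of dicts, best first, with "score" (0 to 1); they miss things now and then, are a little off and sometimes report something else, mostly with a low value. They report only what shows in the picture. A call takes as long as a camera call. They do not tell look-alikes from the thing itself.
- r.spot_in(camera, label): "bbox" ([left, top, right, bottom] in pixels, round what is visible of it).
- r.masks_of(camera, label): "mask" (400x640 bool, what is visible of it) and "bbox" ([left, top, right, bottom] in pixels, round what is visible of it).
The state is a dict: "clock": time; "joint_pos": joint angles; "joint_vel": joint speeds; "joint_torque": joint torques, N m; "tcp_pos": TCP position; "tool_rot": TCP orientation; "wrist_force": force on the tool from outside, world axes, zero at the start; "wrist_torque": the same for the moment, N m; "grip_width": finger opening in m.
Only numpy, scipy, OpenCV 4.12 (cv2) and the standard library are available. Lean on these libraries where they do the work, as an engineer would, in place of code of your own. Each camera call takes 0.05 s, during which the arm holds its last target.

### The job

Take the bent rod by its wooden handle off the timber block, reach over the guard of the power unit and, with the rod's hook, pull the red lever over towards the guard until it has flipped fully. Keep your hand off the red switch and leave the grey lever as it is. Then lay the rod back on top of the timber block, lying level, and let go.

Things in the scene. Friction and masses are not known exactly. Their poses are not given: they have to be found in the camera images.
- hook_rod: Bent steel rod, dark wooden handle, 0.12-0.2 kg, balanced near its origin: centre of the handle's underside, where to grip. x to the hook, z up. Handle 26 wide (y), 36 high, x -85 to +45 mm. A 10 mm round rod runs on, 18 mm above the underside, to x = 150 mm and bends straight down; hook tip 75 mm below the underside. Starts lying level on the block, hook hanging free beyond its end.
- rest_block: Fixed pale timber block, 130 mm long (x), 80 mm wide (y), 100 mm high, flat bare top. Origin: centre of its underside. The rod's origin starts within 13 mm of the middle of its top, the rod's x along the block's x to about 7 degrees.
- red_switch: Fixed base of the red switch, on a flat box 50 mm high behind the guard. Origin: its underside's middle; hinge 6 mm above, along y; x points level away from the guard. Guard: upright dark sheet, orange edge, 125 mm high, 260 wide, 12 thick, mid-plane at x = -75 mm, parallel to y. Box reaches to x = +105 mm. The like grey switch stands 100 mm off along +y or -y.
- red_lever (a joint): Red lever, 75 mm long from its hinge, 12 mm thick, paddle (upper 38 mm) 30 mm wide. 0 = leaning 34 deg away from the guard (start; end 42 mm to +x of the hinge, 118 mm above the table), 0.6 = upright, 1.2 rad = leaning 34 deg towards the guard (flipped). Moves with under 3 N; top-heavy: past upright it drops over to its stop by itself.
- grey_lever (a joint): The grey lever of the neighbouring switch, same shape and values; starts at 0 and stays there.
Things that resemble listed ones, but are neither listed nor needed, are in the scene too. Of the things that look like the rest_block, the largest one is meant.

How it is judged:
On the way, in this order (a step that is already met when the one before it is completed fails the run):
1. the rod touches the red switch while its lever still leans away or is on its way up (contact force between hook_rod and red_switch above 0.1 N and value of joint red_lever below 0.8 rad).
2. the red lever has flipped over towards the guard (value of joint red_lever above 1 rad), for 0.2 s.
At the end, for the whole second after the job is handed in: The red lever leans towards the guard (joint above 1.0 rad), the grey lever still leans away (below 0.2 rad), and the rod lies released and at rest on the timber block's top, upright side up and level within 10 degrees, its origin within 60 mm of the block's middle (value of joint red_lever above 1 rad and value of joint grey_lever below 0.2 rad and z of hook_rod in the frame of rest_block between 0.092 and 0.108 m and horizontal distance between hook_rod and rest_block below 0.06 m and angle between hook_rod's own z axis and vertical below 0.17 rad and linear speed of hook_rod below 0.02 m/s); the robot touches nothing.
It fails at once if the hand or arm touches the red switch (contact force between any of the fingers, the arm and red_switch above 0.5 N).
It fails at once if the grey lever is moved more than half way to upright (value of joint grey_lever above 0.3 rad).
It also fails if it takes over 59 s, if anything falls off the work surface, if the arm or the gripper's body presses on something with over 40 N, if the wrist force passes 120 N, or if a joint passes its speed limit or range.

## Working session

There is one attempt and no reset: what is moved stays moved. The work goes in short steps, Python scripts to look and compute and a tool call to move; the robot and the scene stay as the last step left them, time stands still between calls to the robot, and variables do not carry over. Pictures are saved under pics/ and viewed, and the job is handed in when it is done.

Besides the shell and the picture viewer there is one more tool, called after "Call:" as name([rows], argument=value, ...), one row to a line, values as JSON. arm_command: Moves the arm, as the interface text tells. Its arguments: {"type":"object","properties":{"dp":{"type":"array","items":{"type":"array","items":{"type":"number"}}},"spin":{"type":"array","items":{"type":"number"}},"hand":{"type":"array","items":{"type":"number"}},"squeeze":{"type":"number"}},"required":["dp","spin","hand"]}

```bash
mkdir -p pics; ls
python3 - <<'E'
from station import r
import cv2
o=r.get_obs();print(o['clock'],o['tcp_pos'],o['tool_rot'],o['grip_width'])
for n in ('side','top','wrist'):
    cv2.imwrite(f'pics/{n}0.png',r.camera(n))
    i=r.camera_info(n);print(n,i)
E
```

```text
pics
0.0 [ 0.25521962 -0.59734176  0.29118786] [ 9.79678539e-01  2.00571879e-01 -2.28498332e-04 -9.10473615e-04] 0.0870304170976469
side {'mtx': array([[413.77872971,   0.        , 319.49904946],
       [  0.        , 413.77872971, 200.95794245],
       [  0.        ,   0.        ,   1.        ]]), 'dist': array([-0.10984266,  0.        ,  0.        ,  0.        ,  0.        ]), 'extrinsics': array([[-0.99136744, -0.1310695 ,  0.00337448,  0.52993919],
       [ 0.07842711, -0.57217937,  0.81636999, -0.18091391],
       [-0.1050704 ,  0.80958728,  0.5775194 , -0.76052468],
       [ 0.        ,  0.        ,  0.        ,  1.        ]])}
top {'mtx': array([[400.18288861,   0.        , 321.13826422],
       [  0.        , 400.18288861, 196.08986205],
       [  0.        ,   0.        ,   1.        ]]), 'dist': array([-0.01945509,  0.        ,  0.        ,  0.        ,  0.        ]), 'extrinsics': array([[ 0.03568302, -0.9993482 ,  0.00546807, -0.16183663],
       [ 0.97516295,  0.03601524,  0.21854088, -0.55117426],
       [-0.21859537, -0.00246594,  0.97581247, -0.74926433],
       [ 0.        ,  0.        ,  0.        ,  1.        ]])}
wrist {'mtx': array([[318.74440319,   0.        , 318.85365001],
       [  0.        , 318.74440319, 203.55567772],
       [  0.        ,   0.        ,   1.        ]]), 'dist': array([0.00982735, 0.        , 0.        , 0.        , 0.        ]), 'extrinsics': array([[ 0.39324395, -0.91943279, -0.00159287, -0.64875955],
       [ 0.88720176,  0.37991221, -0.26180096,  0.03236611],
       [ 0.24131354,  0.10153845,  0.96512057, -0.39015179],
       [ 0.        ,  0.        ,  0.        ,  1.        ]])}
```

View pics/side0.png

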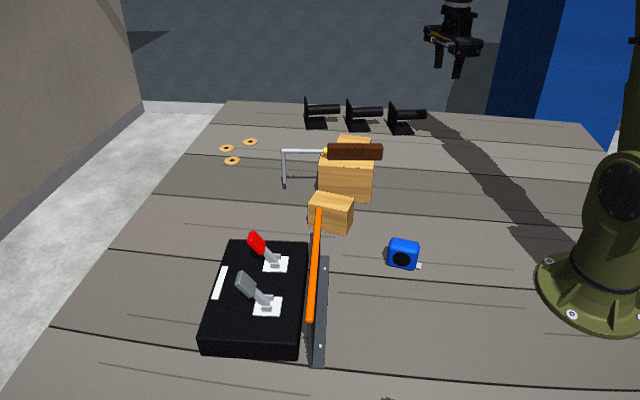

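View pics/top0.png

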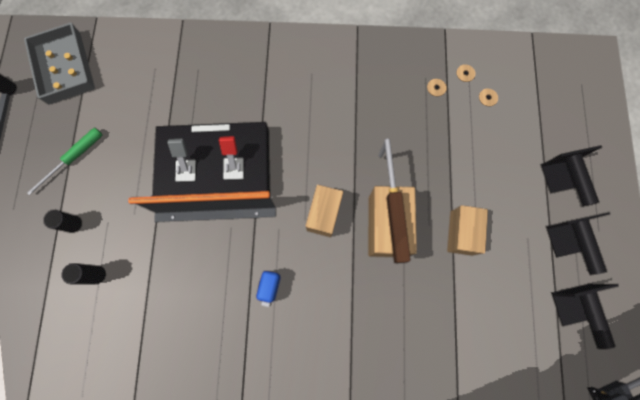

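View pics/wrist0.png

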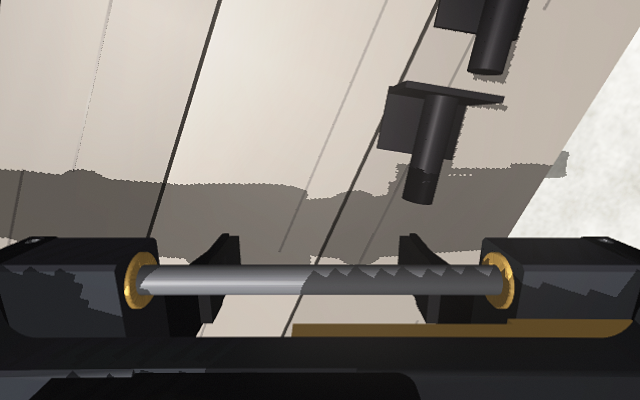

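The top view shows three pale blocks: A (324,210), B (393,222) and C (468,230). B is the largest and carries the rod, so it should be the one meant; I'll confirm that in a crop. The red switch is at (230,160) and the grey one at (180,160). The guard edge runs from (130,200) to (268,195).

```bash
cat > h.py <<'E'
import numpy as np, cv2
from station import r
def ray(cam,uv,info=None):
    i=info or r.camera_info(cam)
    p=cv2.undistortPoints(np.array(uv,float).reshape(-1,1,2),i['mtx'],i['dist']).reshape(-1,2)
    d=np.c_[p[:,0],-p[:,1],-np.ones(len(p))]
    E=i['extrinsics'];R=E[:3,:3];return -R.T@E[:3,3], d@R
def atz(cam,uv,z,info=None):
    c,d=ray(cam,uv,info); return c+d*((z-c[2])/d[:,2])[:,None]
def proj(cam,P,info=None):
    i=info or r.camera_info(cam);E=i['extrinsics']
    q=np.atleast_2d(P)@E[:3,:3].T+E[:3,3]
    q=q*[1,-1,-1]
    return cv2.projectPoints(q,np.zeros(3),np.zeros(3),i['mtx'],i['dist'])[0].reshape(-1,2)
E
python3 - <<'E'
from h import *
im=cv2.imread('pics/top0.png')
c=im[100:280,300:500];cv2.imwrite('pics/cropA.png',cv2.resize(c,None,fx=3.3,fy=3.3,interpolation=cv2.INTER_CUBIC))
c=im[110:230,120:280];cv2.imwrite('pics/cropB.png',cv2.resize(c,None,fx=4.9,fy=4.9,interpolation=cv2.INTER_CUBIC))
r.camera('top')
for l in ('hook_rod','rest_block','red_switch','red_lever'):
    for m in r.masks_of('top',l):
        k=m['mask'].astype(np.uint8); 
        print(l,round(m['score'],2),m['bbox'],k.sum(),cv2.minAreaRect(cv2.findNonZero(k)))
E
```

```text
hook_rod 0.67 [376.7, 137.5, 409.4, 264.7] 1530 ((394.33001708984375, 200.8100128173828), (124.73362731933594, 17.677669525146484), 81.8698959350586)
rest_block 0.94 [371.2, 186.7, 417.7, 256.9] 2014 ((392.5, 221.5), (71.0, 47.0), 90.0)
rest_block 0.79 [446.9, 206.0, 488.7, 255.3] 1793 ((466.7655334472656, 229.9862060546875), (40.04841995239258, 48.26950454711914), 3.3664603233337402)
rest_block 0.61 [308.1, 187.1, 341.8, 237.6] 1341 ((323.76470947265625, 210.941162109375), (28.134132385253906, 48.50712203979492), 14.03624439239502)
red_switch 0.8 [218.9, 137.0, 244.0, 181.5] 690 ((232.14503479003906, 157.48292541503906), (43.055999755859375, 20.973005294799805), 83.2901611328125)
red_lever 0.64 [215.2, 135.2, 236.3, 168.5] 381 ((229.53846740722656, 152.6923065185547), (33.73197555541992, 15.689291000366211), 78.69007110595703)
```

View pics/cropA.png

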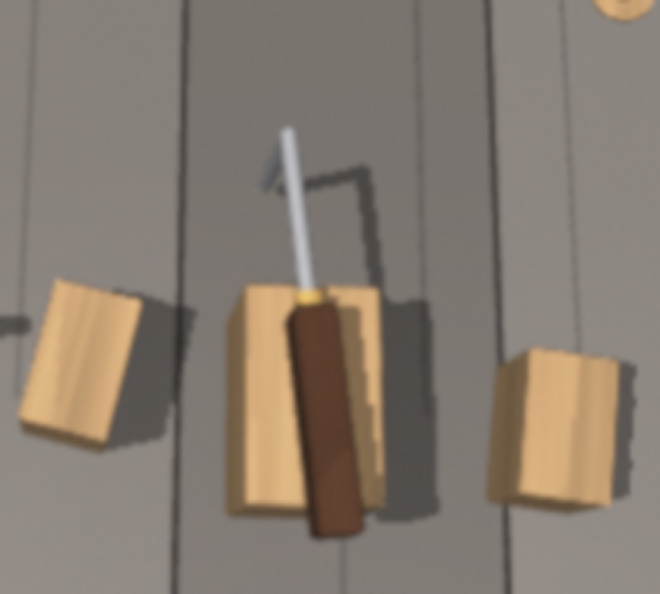

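View pics/cropB.png

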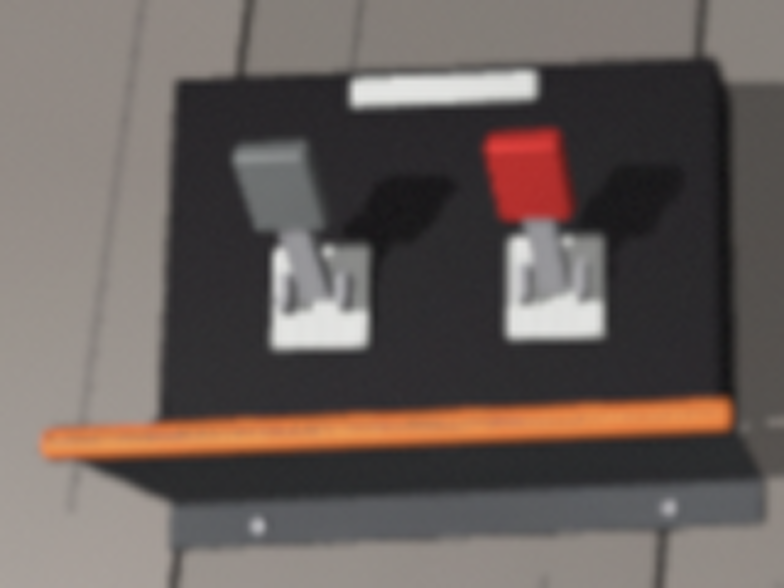

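Run:
```python
from h import *
A=lambda L:np.array(L)/3.3+[300-.35,100-.35]
B=lambda L:np.array(L)/4.9+[120-.4,110-.4]
np.set_printoptions(precision=4,suppress=True)
print('block top',atz('top',A([(245,286),(379,288),(384,508),(245,512)]),.1))
print('handle top',atz('top',A([(289,310),(334,304),(363,530),(314,538),(309,300)]),.136))
print('bend',atz('top',A([(287,130)]),.12))
print('red base',atz('top',B([(508,236),(603,236),(605,340),(507,341)]),.054))
print('grey base',atz('top',B([(275,245),(370,243),(368,347),(271,350)]),.054))
print('guard',atz('top',B([(42,430),(732,398),(732,428),(42,458)]),.125))
print('paddle tip',atz('top',B([(485,138),(559,129),(560,145),(488,152)]),.118))
print('boxback',atz('top',B([(177,80),(715,60)]),.05))
```

```text
block top [[ 0.5712 -0.2434  0.1   ]
 [ 0.573  -0.3223  0.1   ]
 [ 0.4444 -0.3233  0.1   ]
 [ 0.4393 -0.2443  0.1   ]]
handle top [[ 0.5492 -0.2633  0.136 ]
 [ 0.5535 -0.2884  0.136 ]
 [ 0.4291 -0.3032  0.136 ]
 [ 0.4239 -0.2767  0.136 ]
 [ 0.5553 -0.2745  0.136 ]]
bend [[ 0.6617 -0.2649  0.12  ]]
red base [[0.6328 0.0656 0.054 ]
 [0.6343 0.0251 0.054 ]
 [0.5885 0.0206 0.054 ]
 [0.5866 0.0618 0.054 ]]
grey base [[0.6252 0.1646 0.054 ]
 [0.6276 0.1242 0.054 ]
 [0.5818 0.1202 0.054 ]
 [0.579  0.161  0.054 ]]
guard [[ 0.5267  0.2177  0.125 ]
 [ 0.5489 -0.0442  0.125 ]
 [ 0.5372 -0.0449  0.125 ]
 [ 0.5159  0.2161  0.125 ]]
paddle tip [[0.6528 0.0616 0.118 ]
 [0.6577 0.0325 0.118 ]
 [0.651  0.0316 0.118 ]
 [0.647  0.0599 0.118 ]]
boxback [[ 0.7001  0.218   0.05  ]
 [ 0.7179 -0.0167  0.05  ]]
```

B (393,222) is clearly the largest block, with its top measuring about 130×80 mm, and the rod lies on it. The results so far:
- **Block:** centre at about (0.507, -0.283).
- **Rod:** origin at about (0.511, -0.281), yaw about 6.3°.
- **Red switch:** base at about (0.6105, 0.043), guard yaw about 4.8°.

Next I move above the rod.

Call:
arm_command([
  [23, 29, 0],
  [23, 29, 0],
  [23, 29, 0],
  [23, 29, 0],
  [23, 29, 0],
  [23, 29, 0],
  [23, 29, 0],
  [23, 29, 0],
  [23, 29, 0],
  [23, 29, 0],
  [23, 29, 0],
  [0, 0, 0],
], spin=[-1.5, -1.5, -1.5, -1.5, -1.5, -1.5, -1.5, -1.5, -1.5, -1.5, -1.5, 0], hand=[0, 0, 0, 0, 0, 0, 0, 0, 0, 0, 0, 0], squeeze=40)

```text
clock: 1.4
tcp_pos: [0.5105, -0.2636, 0.2931]
tool_rot: [0.999, 0.045, -0.0, 0.001]
wrist_force: [-0.2, 1.7, -0.5]
grip_width: 0.087
```

```bash
cat > st.py <<'E'
from h import *
from scipy.spatial.transform import Rotation as R
np.set_printoptions(precision=4,suppress=True)
o=r.get_obs();M=R.from_quat(o['tool_rot']).as_matrix()
print(o['clock'],o['tcp_pos'],'yaw',np.degrees(np.arctan2(M[1,0],M[0,0])),'z',M[:,2],'w',o['grip_width'],'F',o['wrist_force'],'T',o['wrist_torque'])
print('q',o['joint_pos'])
import sys
for n in sys.argv[1:]:
    c,f=n.split(':'); cv2.imwrite(f'pics/{f}.png',r.camera(c))
E
python3 st.py wrist:w1 top:t1
```

```text
1.4 [ 0.5105 -0.2636  0.2931] yaw 5.155594685831256 z [-0.0007 -0.0017 -1.    ] w 0.08704258715098197 F [-0.1811  1.7398 -0.5175] T [ 0.1658 -0.0325 -0.0344]
q [ 0.7089  0.1763 -0.3154  1.6342  0.0578  1.34   -1.0959]
```

View pics/w1.png

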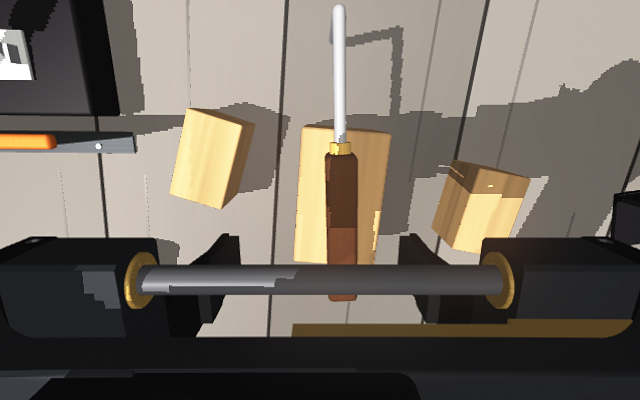

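The wrist view shows the handle front at (341,153), the bend at (338,8) and the block below. I'll refine the rod pose from it.

Run:
```python
from h import *
np.set_printoptions(precision=4,suppress=True)
print('handle',atz('wrist',[(326,156),(357,156),(328,240),(357,240),(328,298),(357,298)],.136))
print('bend',atz('wrist',[(338.5,8)],.123), 'ferrule',atz('wrist',[(340,146)],.12))
print('block',atz('wrist',[(303,126),(390,132)],.1))
print(proj('wrist',[[.511,-.281,.136],[.511+.0447,-.281+.0049,.136]]))
```

```text
handle [[ 0.5481 -0.273   0.136 ]
 [ 0.5501 -0.2971  0.136 ]
 [ 0.4784 -0.281   0.136 ]
 [ 0.4804 -0.3052  0.136 ]
 [ 0.4238 -0.286   0.136 ]
 [ 0.4259 -0.3115  0.136 ]]
bend [[ 0.654  -0.2729  0.123 ]] ferrule [[ 0.5553 -0.2843  0.12  ]]
block [[ 0.5679 -0.2521  0.1   ]
 [ 0.5692 -0.3282  0.1   ]]
[[331.7146 202.575 ]
 [330.8813 146.4352]]
```

The wrist and top estimates differ by 9 mm. The arm was probably still settling when that picture was taken, so I'll retake it with the arm at rest.

```bash
python3 st.py wrist:w2 top:t2
python3 - <<'E'
from h import *
im=cv2.imread('pics/w2.png')
cv2.imwrite('pics/w2c.png',cv2.resize(im[0:310,250:450],None,fx=1.9,fy=1.9))
np.save('winfo.npy',r.camera_info('wrist'),allow_pickle=True)
im=cv2.imread('pics/t2.png');cv2.imwrite('pics/t2c.png',cv2.resize(im[100:280,300:500],None,fx=3.3,fy=3.3))
E
```

```text
1.5 [ 0.5066 -0.2704  0.2929] yaw 4.79879615670599 z [-0.0041 -0.006  -1.    ] w 0.086770680022926 F [-0.3652 -1.7385  0.4832] T [-0.0473  0.0273  0.0426]
q [ 0.7135  0.1758 -0.3083  1.6349  0.0619  1.3408 -1.0915]
```

View pics/w2c.png

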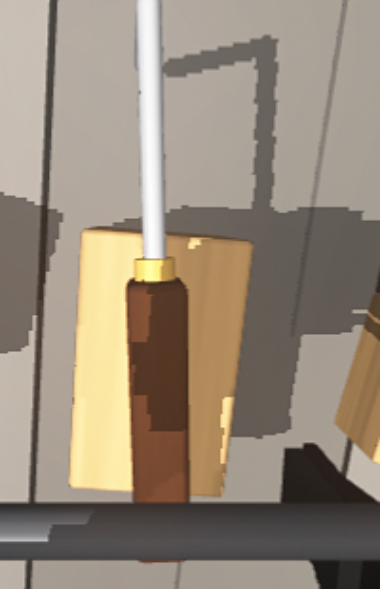

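View pics/t2c.png

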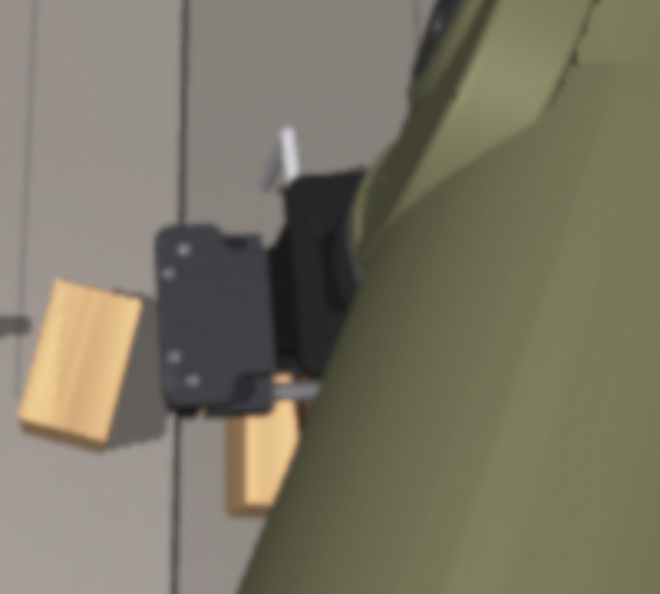

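Run:
```python
from h import *
import pickle
np.set_printoptions(precision=4,suppress=True)
for k in range(5):
    o=r.get_obs();i=r.camera_info('wrist');im=r.camera('wrist');print(o['clock'],o['tcp_pos'])
pickle.dump(i,open('wi.pkl','wb'))
cv2.imwrite('pics/w3c.png',cv2.resize(im[0:310,250:450],None,fx=1.9,fy=1.9))
```

```text
1.6 [ 0.5046 -0.274   0.2926]
1.65 [ 0.5042 -0.2746  0.2926]
1.7 [ 0.5041 -0.2747  0.2926]
1.75 [ 0.5042 -0.2746  0.2926]
1.8 [ 0.5043 -0.2744  0.2926]
```

View pics/w3c.png

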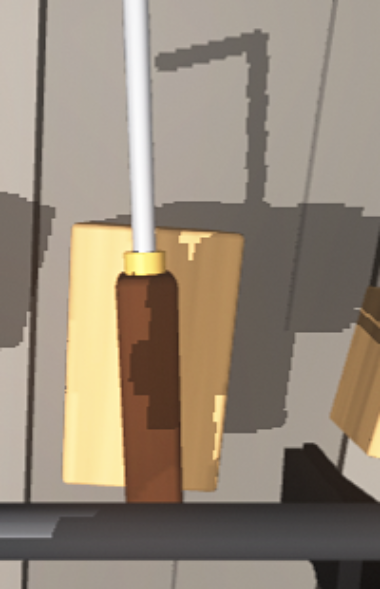

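Run:
```python
from h import *
import pickle
np.set_printoptions(precision=4,suppress=True)
i=pickle.load(open('wi.pkl','rb'))
W=lambda L:np.array(L)/1.9+[250-.25,-.25]
print('handle',atz('wrist',W([(117,285),(177,285),(127,495),(182,495)]),.136,i))
print('rod',atz('wrist',W([(143,250),(134,0)]),.12,i))
print('block',atz('wrist',W([(74,223),(243,234),(63,482),(217,490)]),.1,i))
```

```text
handle [[ 0.5496 -0.2657  0.136 ]
 [ 0.5514 -0.2901  0.136 ]
 [ 0.4569 -0.2767  0.136 ]
 [ 0.4587 -0.3013  0.136 ]]
rod [[ 0.5635 -0.2756  0.12  ]
 [ 0.6565 -0.2645  0.12  ]]
block [[ 0.5721 -0.244   0.1   ]
 [ 0.5731 -0.321   0.1   ]
 [ 0.4445 -0.2448  0.1   ]
 [ 0.4458 -0.3237  0.1   ]]
```

Call:
arm_command([
  [7, -8, -20],
  [0, 0, -25],
  [0, 0, -20],
  [0, 0, -10],
  [0, 0, 0],
  [0, 0, 0],
], spin=[2, 0, 0, 0, 0, 0], hand=[0, 0, 0, 0, 0, 0])

```text
clock: 2.35
tcp_pos: [0.5101, -0.2869, 0.2172]
tool_rot: [0.999, 0.052, -0.001, 0.005]
wrist_force: [1.2, 0.7, 1.1]
grip_width: 0.087
```

```bash
python3 st.py wrist:w4; python3 st.py
```

```text
2.35 [ 0.5101 -0.2869  0.2172] yaw 6.015503963958966 z [-0.0009 -0.0094 -1.    ] w 0.08700415207360365 F [1.2064 0.7098 1.0666] T [-0.0003  0.0102 -0.0654]
q [ 0.7215  0.2456 -0.2993  1.7083  0.0867  1.1964 -1.0667]
2.4 [ 0.5101 -0.2869  0.2175] yaw 6.015586089408124 z [-0.0008 -0.0096 -1.    ] w 0.0872986237052678 F [ 0.4275 -0.5308 -0.8434] T [0.0756 0.0692 0.034 ]
q [ 0.7214  0.2453 -0.2993  1.7081  0.0868  1.1966 -1.0667]
```

View pics/w4.png

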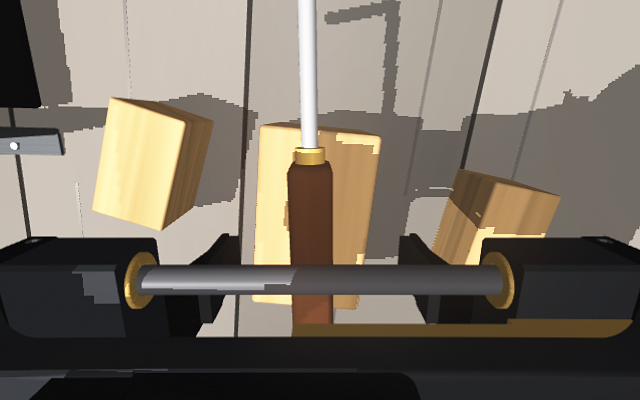

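The handle is between the fingers at about (311,250). I descend the rest of the way.

Call:
arm_command([
  [1, 4, -15],
  [0, 0, -14],
  [0, 0, -7],
  [0, 0, 0],
  [0, 0, 0],
], spin=[0.7, 0, 0, 0, 0], hand=[0, 0, 0, 0, 0])

```text
clock: 2.82
tcp_pos: [0.5142, -0.2849, 0.1875]
tool_rot: [0.998, 0.058, 0.004, 0.008]
wrist_force: [0.1, 0.1, -0.2]
grip_width: 0.087
```

```bash
python3 st.py
```

```text
2.8167 [ 0.5142 -0.2849  0.1875] yaw 6.673268144471647 z [ 0.0089 -0.0153 -0.9998] w 0.08698494203870119 F [ 0.1116  0.0542 -0.2318] T [ 0.0637  0.0008 -0.0132]
q [ 0.7152  0.27   -0.301   1.742   0.099   1.1285 -1.0711]
```

Call:
arm_command([
  [-3, 2, -10],
  [0, 0, -3],
  [0, 0, 0],
], spin=[0, 0, 0], hand=[0, 0, 0])

```text
clock: 3.07
tcp_pos: [0.5122, -0.2834, 0.1763]
tool_rot: [0.998, 0.058, 0.006, 0.009]
wrist_force: [0.4, 0.2, -0.8]
grip_width: 0.0868
```

```bash
python3 st.py
```

```text
3.0667 [ 0.5122 -0.2834  0.1763] yaw 6.657844643255667 z [ 0.0127 -0.0177 -0.9998] w 0.08682807308275663 F [ 0.3924  0.1776 -0.7952] T [ 0.0108  0.0252 -0.0109]
q [ 0.7148  0.2733 -0.3007  1.7624  0.102   1.1007 -1.0748]
```

Position is good, so I close the gripper.

Call:
arm_command([
  [0, 0, 0],
  [0, 0, 0],
  [0, 0, 0],
  [0, 0, 0],
  [0, 0, 0],
  [0, 0, 0],
  [0, 0, 0],
  [0, 0, 0],
], spin=[0, 0, 0, 0, 0, 0, 0, 0], hand=[255, 255, 255, 255, 255, 255, 255, 255], squeeze=45)

```text
clock: 3.73
tcp_pos: [0.5126, -0.2838, 0.1774]
tool_rot: [0.998, 0.058, 0.007, 0.01]
wrist_force: [-0.7, -0.2, -0.5]
grip_width: 0.0417
```

```bash
python3 st.py
```

```text
3.7333 [ 0.5126 -0.2838  0.1774] yaw 6.648752368146579 z [ 0.0141 -0.0186 -0.9997] w 0.04174654835298088 F [-0.728  -0.2499 -0.4665] T [0.0678 0.0193 0.0558]
q [ 0.7149  0.2723 -0.3007  1.7612  0.1019  1.1012 -1.0747]
```

Call:
arm_command([
  [0, 0, 0],
  [0, 0, 0],
  [0, 0, 0],
  [0, 0, 0],
  [0, 0, 0],
  [0, 0, 0],
], spin=[0, 0, 0, 0, 0, 0], hand=[255, 255, 255, 255, 255, 255])

```text
clock: 4.23
tcp_pos: [0.5127, -0.2834, 0.1774]
tool_rot: [0.998, 0.058, 0.006, 0.009]
wrist_force: [-0.0, 0.8, 0.4]
grip_width: 0.0254
```

```bash
python3 st.py
```

```text
4.2333 [ 0.5127 -0.2834  0.1774] yaw 6.6603047594341955 z [ 0.014  -0.0181 -0.9997] w 0.02537670020081963 F [-0.0032  0.7623  0.372 ] T [0.1237 0.0701 0.0177]
q [ 0.7147  0.2723 -0.301   1.7612  0.1015  1.1015 -1.0748]
```

The grip has stopped at 25.4 mm, which is the handle's width. I lift.

Call:
arm_command([
  [0, 0, 15],
  [0, 0, 25],
  [0, 0, 30],
  [0, 0, 30],
  [0, 0, 25],
  [0, 0, 15],
  [0, 0, 0],
  [0, 0, 0],
], spin=[0, 0, 0, 0, 0, 0, 0, 0], hand=[255, 255, 255, 255, 255, 255, 255, 255])

```text
clock: 4.9
tcp_pos: [0.5084, -0.2819, 0.3178]
tool_rot: [0.998, 0.058, 0.002, 0.007]
wrist_force: [-0.8, 0.5, -2.2]
grip_width: 0.0262
```

```bash
python3 st.py side:s2
```

```text
4.9 [ 0.5084 -0.2819  0.3178] yaw 6.651567576422597 z [ 0.0043 -0.0132 -0.9999] w 0.026162664758989707 F [-0.8124  0.4954 -2.2126] T [ 0.0305 -0.0027 -0.0098]
q [ 0.7247  0.1724 -0.3051  1.5889  0.0629  1.3792 -1.0423]
```

View pics/s2.png

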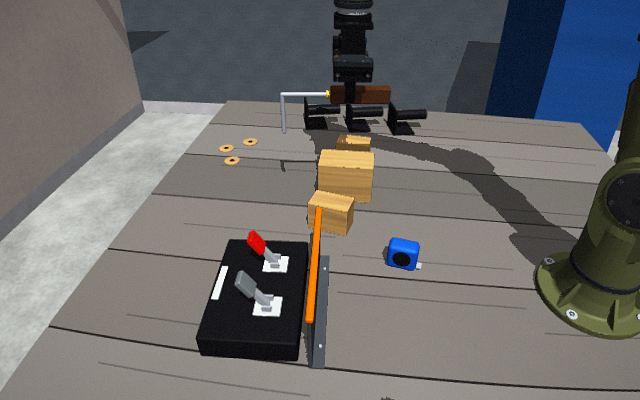

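The rod was lifted level, with the hook hanging at (283,130). Now I carry it across, with the hook tip at z≈0.165, above the guard and levers.

Call:
arm_command([
  [2, 18, 0],
  [2, 30, 0],
  [2, 35, 0],
  [2, 35, 0],
  [2, 35, 0],
  [2, 35, 0],
  [2, 35, 0],
  [2, 35, 0],
  [2, 30, 0],
  [2, 18, 0],
  [0, 0, 0],
  [0, 0, 0],
], spin=[-0.2, -0.2, -0.2, -0.2, -0.2, -0.2, -0.2, -0.2, -0.2, 0, 0, 0], hand=[255, 255, 255, 255, 255, 255, 255, 255, 255, 255, 255, 255])

```text
clock: 5.95
tcp_pos: [0.5147, 0.0354, 0.2931]
tool_rot: [0.999, 0.039, -0.015, 0.003]
wrist_force: [0.2, -1.1, -1.9]
grip_width: 0.0259
```

```bash
python3 st.py side:s3 top:t3; python3 st.py
```

```text
5.95 [0.5147 0.0354 0.2931] yaw 4.427288380780837 z [-0.0306 -0.0064 -0.9995] w 0.025909764190170735 F [ 0.2151 -1.1427 -1.8994] T [-0.0165 -0.0003 -0.0099]
q [ 0.4084  0.0853 -0.5567  1.741   0.0479  1.3596 -1.6516]
6.05 [0.5149 0.0342 0.2934] yaw 4.291532326528262 z [-0.0304 -0.0062 -0.9995] w 0.02548609569815824 F [ 0.4162 -0.6471 -1.644 ] T [-0.018  -0.0309  0.0431]
q [ 0.4096  0.085  -0.5554  1.7407  0.0476  1.3599 -1.6514]
```

View pics/s3.png

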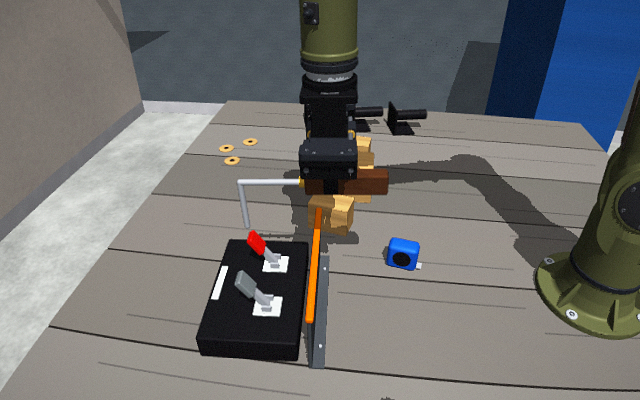

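View pics/t3.png

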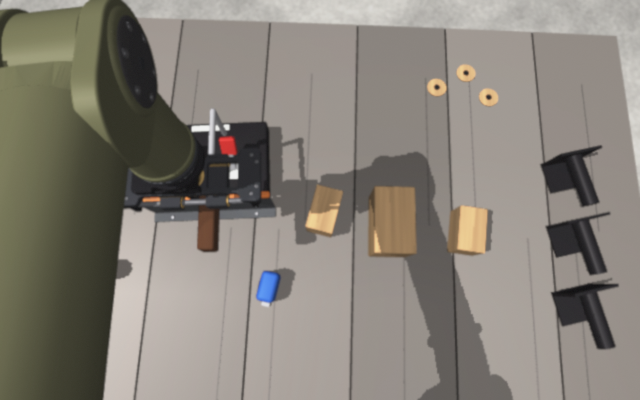

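The rod is over the guard, with the bend at (213,112) in the top view and the tip at (247,227) in the side view. It pitched about 2.5° and dropped 25 mm during the transfer. I'll work out the hook pose from the grasp transform and check it against the images.

```bash
cat > hook.py <<'E'
from h import *
from scipy.spatial.transform import Rotation as R
np.set_printoptions(precision=4,suppress=True)
# grasp
Tg=np.eye(4);Tg[:3,:3]=R.from_quat([0.9982,0.058,0.006,0.009]).as_matrix();Tg[:3,3]=[.5127,-.2834,.1774]
Mg=np.array([0.014,-0.0181])
a=np.radians(6.7)
To=np.eye(4);To[:3,:3]=R.from_euler('z',a).as_matrix();To[:3,3]=[.511,-.2825,.1]
G=np.linalg.inv(Tg)@To
def rod():
    o=r.get_obs();T=np.eye(4);T[:3,:3]=R.from_quat(o['tool_rot']).as_matrix();T[:3,3]=o['tcp_pos'];return T@G,o
S=np.array([.6105,.0432]);sa=np.radians(4.8)
def insw(p):
    d=p[:2]-S;c,s=np.cos(sa),np.sin(sa);return np.array([c*d[0]+s*d[1],-s*d[0]+c*d[1],p[2]])
if __name__=='__main__':
    T,o=rod()
    f=lambda x,z:(T@[x,0,z,1])[:3]
    b,t=f(.150,.018),f(.150,-.075)
    print(o['clock'],'tcp',o['tcp_pos'],'F',o['wrist_force'],'w',o['grip_width'])
    print('origin',T[:3,3],'z',T[:3,2],'yaw',np.degrees(np.arctan2(T[1,0],T[0,0])))
    print('in switch frame: origin',insw(T[:3,3])*1e3,'bend',insw(b)*1e3,'tip',insw(t)*1e3)
    for c in('top','side'): print(c,'bend,tip px',proj(c,[b,t]).ravel())
E
python3 hook.py
python3 - <<'E'
from h import *
im=cv2.imread('pics/t3.png')[90:220,150:290];cv2.imwrite('pics/t3c.png',cv2.resize(im,None,fx=4,fy=4))
im=cv2.imread('pics/s3.png')[160:300,200:350];cv2.imwrite('pics/s3c.png',cv2.resize(im,None,fx=4,fy=4))
E
```

```text
6.05 tcp [0.5149 0.0342 0.2934] F [ 0.4162 -0.6471 -1.644 ] w 0.02548609569815824
origin [0.5099 0.0361 0.2161] z [ 0.0427 -0.0116  0.999 ] yaw 4.344138812236189
in switch frame: origin [-100.8419    1.3342  216.1295] bend [ 49.7715  -0.13   227.8545] tip [ 45.9034   1.2745 134.9456]
top bend,tip px [211.5716 110.4331 223.5231 133.1552]
side bend,tip px [238.4356 182.3335 246.3685 228.1093]
```

View pics/t3c.png

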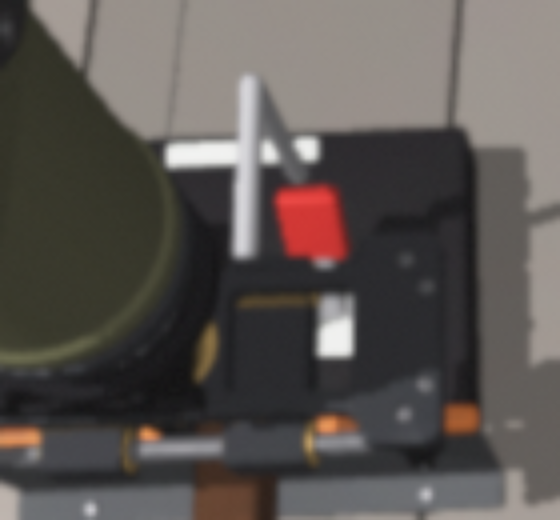

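View pics/s3c.png

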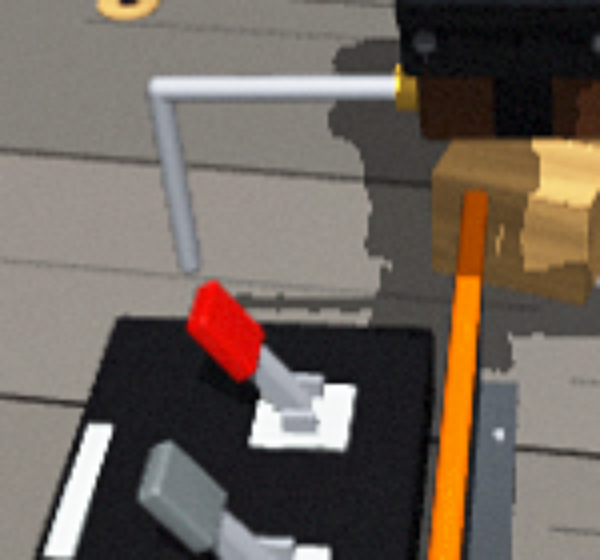

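The model agrees with the images to 1–2 px. I move the hook beyond the lever.

Call:
arm_command([
  [10, 1, 2],
  [12, 1, 2],
  [8, 0, 2],
  [0, 0, 0],
  [0, 0, 0],
  [0, 0, 0],
], spin=[0.2, 0.2, 0, 0, 0, 0], hand=[255, 255, 255, 255, 255, 255])

```text
clock: 6.55
tcp_pos: [0.5482, 0.0271, 0.2979]
tool_rot: [0.999, 0.034, -0.016, 0.004]
wrist_force: [0.1, -0.5, -1.5]
grip_width: 0.0259
```

```bash
python3 hook.py
```

```text
6.55 tcp [0.5482 0.0271 0.2979] F [ 0.1325 -0.509  -1.4599] w 0.025932925224820623
origin [0.5431 0.0288 0.2207] z [ 0.0448 -0.0092  0.999 ] yaw 3.975488225601603
in switch frame: origin [-68.3498  -8.7497 220.6722] bend [ 82.2782 -11.138  232.0513] tip [ 78.202   -9.94   139.1484]
top bend,tip px [217.7126  91.2696 228.9932 116.2189]
side bend,tip px [219.9193 175.9731 229.1749 221.554 ]
```

Call:
arm_command([
  [-3, 10, 0],
  [0, 1, -12],
  [0, 0, -15],
  [0, 0, -8],
  [0, 0, 0],
  [0, 0, 0],
  [0, 0, 0],
], spin=[0.5, 0.3, 0, 0, 0, 0, 0], hand=[255, 255, 255, 255, 255, 255, 255])

```text
clock: 7.13
tcp_pos: [0.5426, 0.04, 0.2595]
tool_rot: [0.999, 0.043, -0.017, 0.004]
wrist_force: [-0.2, 0.6, -1.0]
grip_width: 0.0256
```

```bash
python3 hook.py
```

```text
7.1333 tcp [0.5426 0.04   0.2595] F [-0.2054  0.5567 -0.9921] w 0.02564919607794467
origin [0.5373 0.0415 0.1822] z [ 0.0466 -0.0076  0.9989] yaw 4.954716770921493
in switch frame: origin [-73.0965   4.4508 182.2313] bend [ 77.5697   4.6497 193.3519] tip [ 73.3142   5.7126 100.4553]
top bend,tip px [214.1522 104.3576 225.3885 126.7991]
side bend,tip px [223.5211 201.1031 232.6451 244.2499]
```

Call:
arm_command([
  [1, -4, -10],
  [0, 0, -12],
  [0, 0, -3],
  [0, 0, 0],
  [0, 0, 0],
], spin=[0, 0, 0, 0, 0], hand=[255, 255, 255, 255, 255])

```text
clock: 7.55
tcp_pos: [0.5441, 0.0352, 0.2327]
tool_rot: [0.999, 0.043, -0.016, 0.004]
wrist_force: [0.1, -0.3, -1.5]
grip_width: 0.0252
```

```bash
python3 hook.py; python3 st.py side:s4;python3 - <<'E'
from h import *
im=cv2.imread('pics/s4.png')[160:320,180:350];cv2.imwrite('pics/s4c.png',cv2.resize(im,None,fx=3.5,fy=3.5))
E
```

```text
7.55 tcp [0.5441 0.0352 0.2327] F [ 0.1274 -0.2724 -1.462 ] w 0.025249969194438004
origin [0.5389 0.0367 0.1554] z [ 0.0449 -0.0073  0.999 ] yaw 4.918220820367291
in switch frame: origin [-71.8638  -0.5194 155.4394] bend [ 78.7843  -0.4088 166.8031] tip [74.6795  0.6171 73.8994]
top bend,tip px [220.5587 109.9747 230.772  131.0377]
side bend,tip px [225.565  212.1536 234.2793 253.3637]
7.55 [0.5441 0.0352 0.2327] yaw 4.867895437130678 z [-0.0324 -0.0104 -0.9994] w 0.025249969194438004 F [ 0.1274 -0.2724 -1.462 ] T [ 0.0426 -0.0538  0.0037]
q [ 0.3815  0.1986 -0.5565  1.7527  0.1149  1.2556 -1.6913]
```

View pics/s4c.png

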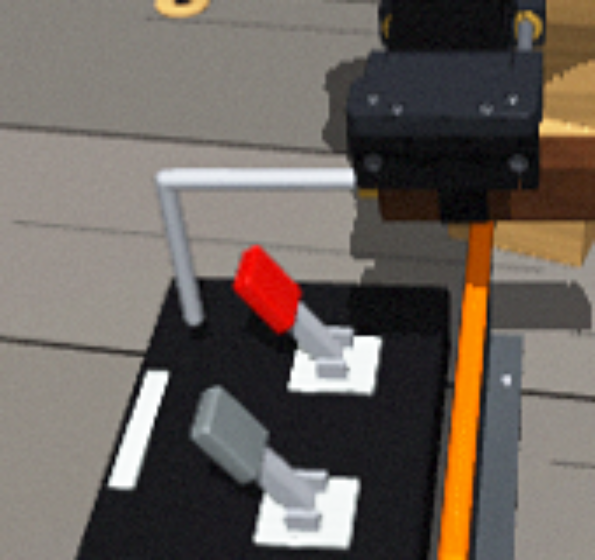

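The hook hangs behind the red lever, with the tip at crop (193,320). I pull towards the guard.

Call:
arm_command([
  [-8, -0.7, 0],
  [-8, -0.7, 0],
  [-8, -0.7, 0],
  [-8, -0.7, 0],
  [-7, -0.6, 0],
  [0, 0, 0],
], spin=[0, 0, 0, 0, 0, 0], hand=[255, 255, 255, 255, 255, 255])

```text
clock: 8.1
tcp_pos: [0.502, 0.0319, 0.2345]
tool_rot: [0.999, 0.043, -0.014, 0.005]
wrist_force: [-0.1, -0.7, -1.1]
grip_width: 0.0253
```

```bash
python3 hook.py; python3 st.py side:s5;python3 - <<'E'
from h import *
im=cv2.imread('pics/s5.png')[160:320,180:350];cv2.imwrite('pics/s5c.png',cv2.resize(im,None,fx=3.5,fy=3.5))
E
```

```text
8.1 tcp [0.502  0.0319 0.2345] F [-0.0744 -0.6718 -1.0774] w 0.025293012278207162
origin [0.4972 0.0334 0.1573] z [ 0.0407 -0.0071  0.9991] yaw 4.939514547724784
in switch frame: origin [-113.7263   -0.2921  157.2548] bend [ 36.8727  -0.1166 169.2517] tip [33.1581  0.8623 76.3311]
top bend,tip px [219.8783 130.7752 230.3477 149.6895]
side bend,tip px [249.7829 211.9006 256.6322 253.3751]
8.1 [0.502  0.0319 0.2345] yaw 4.889508859613716 z [-0.0282 -0.0105 -0.9995] w 0.025293012278207162 F [-0.0744 -0.6718 -1.0774] T [ 0.0166 -0.0195 -0.0261]
q [ 0.4132  0.0971 -0.5598  1.8499  0.0612  1.2394 -1.6514]
```

View pics/s5c.png

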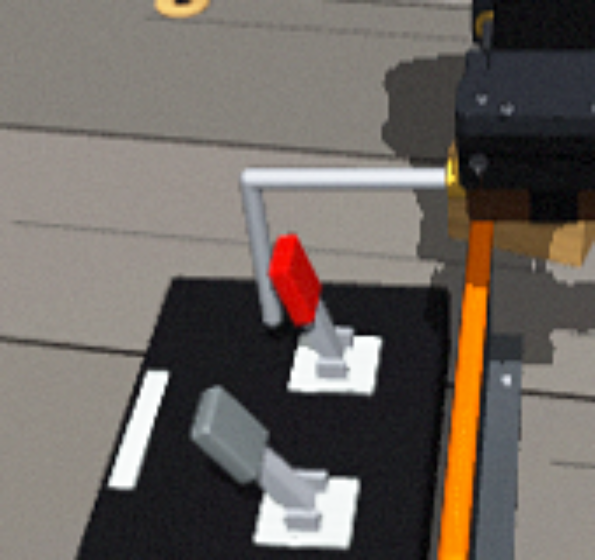

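The lever is rising with the hook behind it. I continue until the tip is at about x = +3.

Call:
arm_command([
  [-8, -0.7, 0],
  [-8, -0.7, 0],
  [-7, -0.6, 0],
  [-4, -0.3, 0],
  [0, 0, 0],
  [0, 0, 0],
], spin=[0, 0, 0, 0, 0, 0], hand=[255, 255, 255, 255, 255, 255])

```text
clock: 8.65
tcp_pos: [0.4721, 0.0293, 0.2347]
tool_rot: [0.999, 0.043, -0.014, 0.005]
wrist_force: [1.1, -0.0, -1.4]
grip_width: 0.0258
```

```bash
python3 hook.py; python3 st.py side:s6;python3 - <<'E'
from h import *
im=cv2.imread('pics/s6.png')[160:320,180:350];cv2.imwrite('pics/s6c.png',cv2.resize(im,None,fx=3.5,fy=3.5))
E
```

```text
8.65 tcp [0.4721 0.0293 0.2347] F [ 1.0614 -0.0005 -1.4494] w 0.02579870934350516
origin [0.4674 0.0307 0.1574] z [ 0.0403 -0.0066  0.9992] yaw 4.92567092072408
in switch frame: origin [-143.6807   -0.4593  157.4352] bend [  6.9139  -0.31   169.4879] tip [ 3.234   0.6172 76.5653]
top bend,tip px [219.8123 146.3427 230.4101 163.681 ]
side bend,tip px [267.4346 212.2925 273.0253 253.8256]
8.65 [0.4721 0.0293 0.2347] yaw 4.8760201258191636 z [-0.0278 -0.011  -0.9996] w 0.02579870934350516 F [ 1.0614 -0.0005 -1.4494] T [-0.0118 -0.0529  0.0287]
q [ 0.4305  0.0247 -0.5563  1.9155  0.0217  1.2341 -1.6189]
```

View pics/s6c.png

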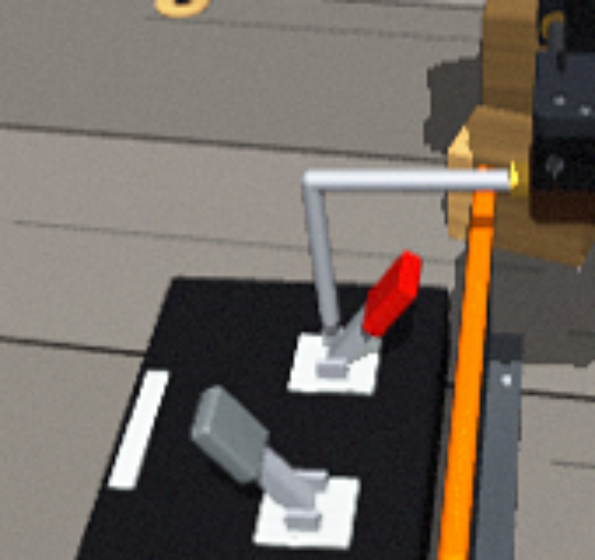

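The red lever now leans towards the guard, with its end at crop (410,260), and grey is unmoved. I back the hook off slightly and lift straight out.

Call:
arm_command([
  [6, 0.5, 2],
  [4, 0.3, 8],
  [0, 0, 18],
  [0, 0, 25],
  [0, 0, 25],
  [0, 0, 20],
  [0, 0, 10],
  [0, 0, 0],
  [0, 0, 0],
], spin=[0, 0, 0, 0, 0, 0, 0, 0, 0], hand=[255, 255, 255, 255, 255, 255, 255, 255, 255])

```text
clock: 9.45
tcp_pos: [0.4861, 0.0307, 0.3493]
tool_rot: [0.999, 0.043, -0.014, 0.003]
wrist_force: [-0.6, 0.2, -2.1]
grip_width: 0.0261
```

```bash
python3 hook.py; python3 st.py side:s7
```

```text
9.45 tcp [0.4861 0.0307 0.3493] F [-0.623   0.1996 -2.1064] w 0.026056904656166176
origin [0.4813 0.0324 0.2721] z [ 0.041  -0.0101  0.9991] yaw 5.006762606293267
in switch frame: origin [-129.6619    0.0739  272.0869] bend [ 20.9372   0.3728 284.0796] tip [ 17.2184   1.6233 191.1624]
top bend,tip px [201.3986 112.2337 215.7788 136.6244]
side bend,tip px [253.094  151.8867 260.1329 202.2404]
9.45 [0.4861 0.0307 0.3493] yaw 4.95489772654127 z [-0.0285 -0.0076 -0.9996] w 0.026056904656166176 F [-0.623   0.1996 -2.1064] T [ 0.0336  0.0375 -0.0386]
q [ 0.4368 -0.0126 -0.5471  1.7167 -0.0021  1.4648 -1.5941]
```

View pics/s7.png

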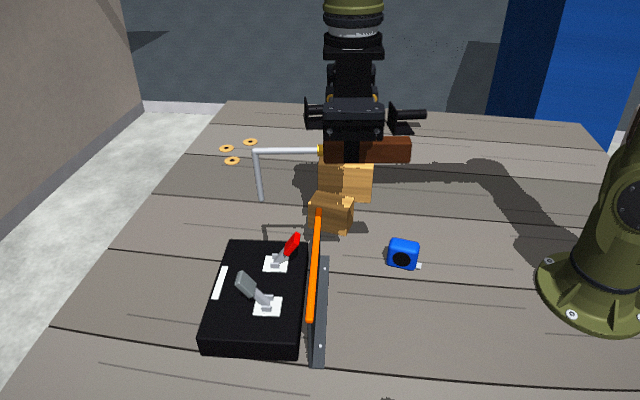

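The rod is clear and has not slipped. I carry it back.

Call:
arm_command([
  [2, -15, 1],
  [3, -25, 2],
  [3, -30, 2],
  [3, -30, 2],
  [3, -30, 2],
  [3, -30, 2],
  [3, -30, 2],
  [3, -30, 2],
  [2, -30, 2],
  [2, -30, 1],
  [0, -18, 0],
  [0, 0, 0],
], spin=[0, 0, 0, 0, 0, 0, 0, 0, 0, 0, 0, 0], hand=[255, 255, 255, 255, 255, 255, 255, 255, 255, 255, 255, 255])

```text
clock: 10.5
tcp_pos: [0.5057, -0.2772, 0.3471]
tool_rot: [0.998, 0.048, -0.029, -0.002]
wrist_force: [-0.2, -0.6, -1.9]
grip_width: 0.0259
```

```bash
python3 st.py side:s8; python3 hook.py
```

```text
10.5 [ 0.5057 -0.2772  0.3471] yaw 5.562607054955382 z [-0.0583  0.0014 -0.9983] w 0.025928806369611986 F [-0.1521 -0.5987 -1.9477] T [-0.0729 -0.0222 -0.0302]
q [ 0.6957  0.1918 -0.2937  1.5095  0.0771  1.5028 -1.0757]
10.55 tcp [ 0.5057 -0.2754  0.3467] F [-0.1559 -0.5993 -2.1505] w 0.02597519235835459
origin [ 0.4985 -0.2729  0.2696] z [ 0.0718 -0.0204  0.9972] yaw 5.701331973990624
in switch frame: origin [-138.0504 -305.614   269.6205] bend [  12.8258 -303.7341  277.1591] tip [   6.334  -301.2851  184.4183]
top bend,tip px [399.1488 110.5901 387.9072 136.3382]
side bend,tip px [282.9107  86.985  287.4366 127.0079]
```

View pics/s8.png

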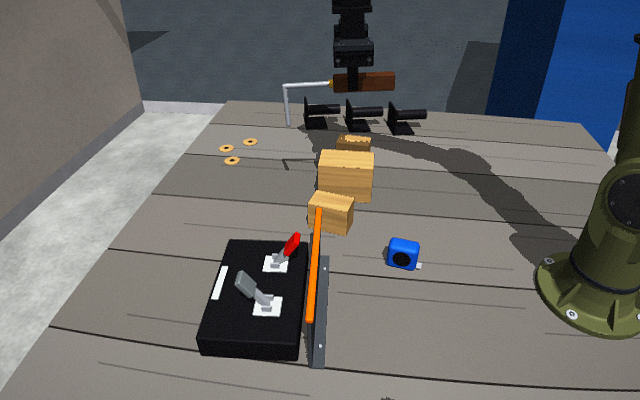

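The rod is over the block, pitched about 4° front-down. I centre it and descend partway.

Call:
arm_command([
  [4, -5, -15],
  [4, -4, -25],
  [0, 0, -28],
  [0, 0, -28],
  [0, 0, -20],
  [0, 0, -10],
  [0, 0, 0],
  [0, 0, 0],
  [0, 0, 0],
], spin=[0, 0, 0, 0, 0, 0, 0, 0, 0], hand=[255, 255, 255, 255, 255, 255, 255, 255, 255])

```text
clock: 11.3
tcp_pos: [0.5144, -0.2708, 0.2106]
tool_rot: [0.998, 0.056, -0.032, -0.009]
wrist_force: [0.6, 0.0, -1.0]
grip_width: 0.0262
```

```bash
python3 hook.py
```

```text
11.3 tcp [ 0.5144 -0.2708  0.2106] F [ 0.6015  0.0475 -0.9735] w 0.026165582179892958
origin [ 0.5067 -0.2676  0.1336] z [ 0.0774 -0.0308  0.9965] yaw 6.499280132912049
in switch frame: origin [-129.4059 -300.9792  133.6281] bend [  21.4645 -297.2114  140.5505] tip [  14.535  -293.7585   47.8733]
top bend,tip px [381.1764 137.3403 373.1554 156.3844]
side bend,tip px [281.4579 145.0154 285.9607 179.8431]
```

Call:
arm_command([
  [1, -8, -4],
  [0, -7, -7],
  [0, 0, -8],
  [0, 0, -5],
  [0, 0, 0],
  [0, 0, 0],
], spin=[0, 0, 0, 0, 0, 0], hand=[255, 255, 255, 255, 255, 255])

```text
clock: 11.8
tcp_pos: [0.518, -0.2892, 0.1893]
tool_rot: [0.998, 0.055, -0.028, -0.006]
wrist_force: [-0.6, 0.5, -1.1]
grip_width: 0.0255
```

```bash
python3 hook.py; python3 st.py side:s9;python3 - <<'E'
from h import *
im=cv2.imread('pics/s9.png')[90:240,250:420];cv2.imwrite('pics/s9c.png',cv2.resize(im,None,fx=3.5,fy=3.5))
E
```

```text
11.8 tcp [ 0.518  -0.2892  0.1893] F [-0.6175  0.5435 -1.1015] w 0.025530466717069183
origin [ 0.5109 -0.2862  0.1123] z [ 0.0694 -0.026   0.9972] yaw 6.421207700268535
in switch frame: origin [-126.8053 -319.9479  112.2636] bend [  24.0125 -316.2851  120.3   ] tip [  17.7832 -313.3319   27.5559]
top bend,tip px [389.2741 139.459  380.8149 157.5204]
side bend,tip px [281.7914 148.8613 285.909  182.4989]
11.8 [ 0.518  -0.2892  0.1893] yaw 6.356727004443349 z [-0.0565  0.0087 -0.9984] w 0.025530466717069183 F [-0.6175  0.5435 -1.1015] T [ 0.0164 -0.0615 -0.0013]
q [ 0.6957  0.3198 -0.2881  1.6758  0.1115  1.2159 -1.083 ]
```

View pics/s9c.png

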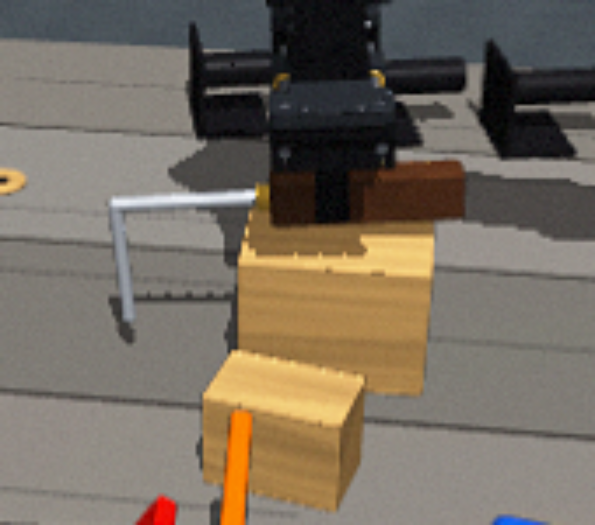

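Call:
arm_command([
  [-2, 2, -4],
  [0, 0, -3],
  [0, 0, -2],
  [0, 0, 0],
  [0, 0, 0],
], spin=[0, 0, 0, 0, 0], hand=[255, 255, 255, 255, 255])

```text
clock: 12.27
tcp_pos: [0.5161, -0.2867, 0.1802]
tool_rot: [0.998, 0.056, -0.027, -0.005]
wrist_force: [0.1, -0.2, -1.0]
grip_width: 0.0259
```

```bash
python3 hook.py
```

```text
12.2667 tcp [ 0.5161 -0.2867  0.1802] F [ 0.0929 -0.1697 -0.9565] w 0.025870786604371546
origin [ 0.5092 -0.2838  0.1031] z [ 0.0683 -0.0252  0.9973] yaw 6.4557338918850276
in switch frame: origin [-128.3534 -317.3919  103.1179] bend [  22.4531 -313.6226  111.3142] tip [  16.3222 -310.7521   18.5609]
top bend,tip px [387.2069 141.8995 379.0715 159.4973]
side bend,tip px [282.4829 152.7524 286.5269 186.1034]
```

Call:
arm_command([
  [0, 0, -2],
  [0, 0, -1.5],
  [0, 0, 0],
  [0, 0, 0],
], spin=[0, 0, 0, 0], hand=[255, 255, 255, 255])

```text
clock: 12.6
tcp_pos: [0.5165, -0.2867, 0.1805]
tool_rot: [0.998, 0.056, -0.027, -0.005]
wrist_force: [1.1, -0.0, -1.3]
grip_width: 0.0259
```

```bash
python3 hook.py
```

```text
12.6 tcp [ 0.5165 -0.2867  0.1805] F [ 1.1148 -0.0064 -1.3454] w 0.025912666957681803
origin [ 0.5096 -0.2839  0.1034] z [ 0.0673 -0.0239  0.9974] yaw 6.459854411215306
in switch frame: origin [-127.9508 -317.5071  103.4442] bend [  22.8477 -313.7012  111.7708] tip [  16.7998 -310.963    19.008 ]
top bend,tip px [387.2684 141.626  379.1802 159.2212]
side bend,tip px [282.3132 152.5635 286.3388 185.902 ]
```

The rod no longer goes lower, so it is at or within 3 mm of contact. I release.

Call:
arm_command([
  [0, 0, 0],
  [0, 0, 0],
  [0, 0, 0],
  [0, 0, 0],
  [0, 0, 0],
  [0, 0, 0],
  [0, 0, 0],
  [0, 0, 0],
], spin=[0, 0, 0, 0, 0, 0, 0, 0], hand=[120, 120, 120, 120, 120, 100, 80, 60], squeeze=10)

```text
clock: 13.27
tcp_pos: [0.517, -0.2867, 0.1804]
tool_rot: [0.998, 0.056, -0.026, -0.005]
wrist_force: [0.1, 0.4, 0.5]
grip_width: 0.0586
```

```bash
python3 st.py side:s10;python3 - <<'E'
from h import *
im=cv2.imread('pics/s10.png')[90:240,250:420];cv2.imwrite('pics/s10c.png',cv2.resize(im,None,fx=3.5,fy=3.5))
E
```

```text
13.2667 [ 0.517  -0.2867  0.1804] yaw 6.403542518726092 z [-0.0533  0.0063 -0.9986] w 0.05862394038696695 F [0.097  0.3999 0.4661] T [ 0.0199 -0.006   0.03  ]
q [ 0.6939  0.3215 -0.2888  1.6926  0.114   1.1938 -1.0874]
```

View pics/s10c.png

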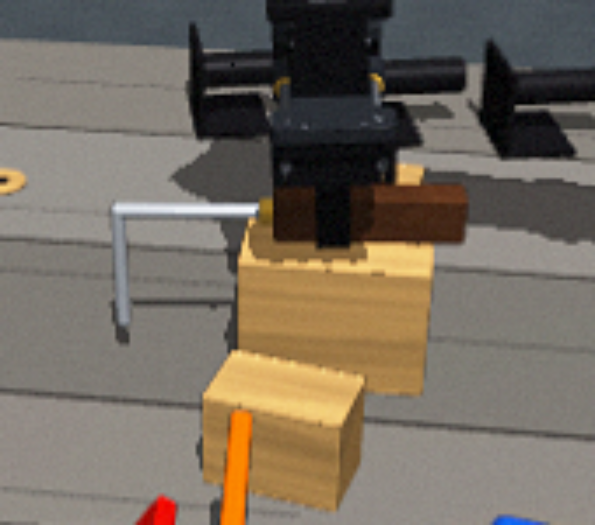

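The rod lies level on the block. I open fully and go straight up.

Call:
arm_command([
  [0, 0, 0],
  [0, 0, 0],
  [0, 0, 8],
  [0, 0, 15],
  [0, 0, 25],
  [0, 0, 30],
  [0, 0, 30],
  [0, 0, 20],
  [0, 0, 0],
  [0, 0, 0],
], spin=[0, 0, 0, 0, 0, 0, 0, 0, 0, 0], hand=[0, 0, 0, 0, 0, 0, 0, 0, 0, 0])

```text
clock: 14.15
tcp_pos: [0.515, -0.2855, 0.3162]
tool_rot: [0.998, 0.056, -0.027, -0.005]
wrist_force: [-0.1, 0.8, -0.1]
grip_width: 0.0869
```

Call:
arm_command([
  [-30, -20, 0],
  [-30, -30, 0],
  [-30, -30, 0],
  [-30, -30, 0],
  [-20, -30, 0],
  [0, -20, 0],
  [0, 0, 0],
  [0, 0, 0],
], spin=[0, 0, 0, 0, 0, 0, 0, 0], hand=[0, 0, 0, 0, 0, 0, 0, 0])

```text
clock: 14.82
tcp_pos: [0.3657, -0.4454, 0.3091]
tool_rot: [0.998, 0.059, -0.03, -0.01]
wrist_force: [0.2, 0.6, 0.1]
grip_width: 0.0869
```

```bash
python3 st.py side:s11 top:t11
python3 - <<'E'
from h import *
im=cv2.imread('pics/t11.png')[100:280,300:500];cv2.imwrite('pics/t11c.png',cv2.resize(im,None,fx=3.3,fy=3.3))
E
```

```text
14.8167 [ 0.3657 -0.4454  0.3091] yaw 6.8414491579604775 z [-0.0609  0.0159 -0.998 ] w 0.08693690319250413 F [0.1748 0.5589 0.0503] T [ 0.016  -0.0963 -0.0085]
q [ 0.9471  0.1948 -0.1471  1.5756  0.0617  1.4273 -0.6605]
```

View pics/s11.png

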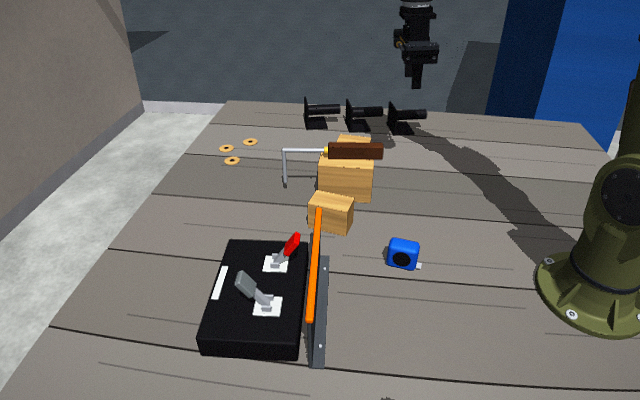

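View pics/t11c.png

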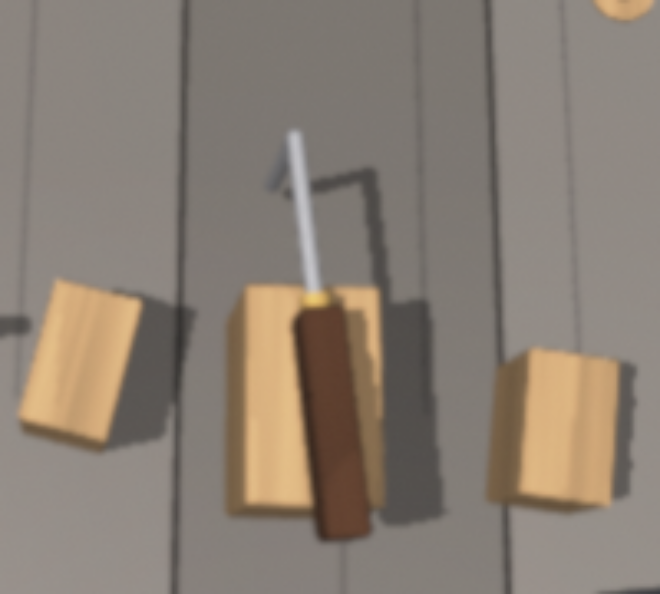

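The rod lies level on the block, nearly where it started (bend at crop (295,133), handle rear at (345,538)). Red is flipped, grey is unmoved and the hand is clear.

```bash
python3 -c "
from station import r
print(r.sign_off())"
```

```text
the job is handed in; nothing more can be done
None
```

The red lever is flipped fully towards the guard, and the rod is back on the timber block, lying level and released. I handed the job in at about 15 s of the 59 s allowed.

I took the rod by its handle from the largest block and carried it over the guard. I lowered the hook behind the red lever and pulled until the lever dropped over to its stop.

**Last checks:** the final side and top views show:
- **Red lever:** it leans towards the guard.
- **Grey lever:** it has not moved.
- **Rod:** it lies level on the block within about 5 mm of where it started.
- **Hand:** it is open and well clear of everything.

**What disagreed or drifted:**
- The first wrist-camera estimate of the rod was about 9 mm off the top-camera one, because the arm was still settling. A retake with the arm at rest agreed to about 2 mm.
- The tool pitched slightly and lost some height while carrying the rod. The rod came down about 4° nose-down and settled level when I let go.

I had no joint values or contact readings for the levers, so their final state is judged from the images alone.

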